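Press the proud port plug home on a buoy head

ROBOT

A 6-joint arm with a two-finger parallel gripper is mounted at the origin on the work surface. World frame = base frame: x ahead of the robot, y to its left, z up, the work surface at z = 0. Lengths are in m, angles in rad, forces in N, time in s.
With the tool pointing down it reaches from about 0.425 to 0.95 m from the base axis. Payload 3.5 kg.
Tool frame: the origin (TCP) lies midway between the tips of the shut fingers; the grasp point (between the pads) lies 19 mm behind it (ctrl.pinch_z is the distance from the TCP to the grasp point, in m); z points along the fingers, y is the line along which they close (so a half turn about z gives the same grasp; the last joint's range is limited). The gripper opens to 85 mm and grips with 20 to 120 N. Pads are 22 mm wide; open, the fingers measure 114 mm over their backs; the gripper's body (76 mm by 85 mm) begins 54 mm behind the grasp point. The pads swing forward as they close: fully open they stand 13 mm farther back than shut.
Start: joints at [1.195, 0.286, 1.577, -0, 1.279, -0.15], TCP at [0.151, 0.658, 0.231] pointing down, gripper open.
Joint ranges: [-2.77, 2.77], [-0.9, 2.22], [0.21, 2.48], [-1.53, 4.67], [0.24, 2.81], [-2.84, 2.84]. Speed limits (rad/s): [2.79, 2.79, 3.14, 3.14, 3.14, 3.14].

INTERFACE

Orientations are given as a unit quaternion [x, y, z, w].
In Python, from plant import get_state, viewer, sign_off, ctrl gives the robot as it stands. The module is installed in compiled form; this text tells all that it offers.
- The arm moves only by the shell command python3 -m handwheel 'ROWS' [FORCE]. ROWS is JSON, a list that holds one entry, the list of rows, each a list of 5 numbers: the finger opening in m, from 0 to 0.0854, then the shift along the tool's x, y, z in m, then the turn about the tool's z in degrees. In form: [[[claw, x, y, z, spin], ...]]. A call has 1 to 12 rows; each row shifts and turns the commanded pose from where the row before left it, along the tool's axes as they then stand; what a row does not reach is not made up. A row lasts 1/12 s, in which the tool goes at most 41.7 mm and 7.16 degrees, less where a joint would pass 70% of its speed; a pose out of reach is approached as far as the arm can. A call is refused whole if a number of a shift passes 0.0417 or a number of a turn 7.16, either way. A call with a gripper value outside its range is refused whole. The fingers move at their own pace and stop on an object; FORCE is the grip in N (left out, the last holds). Time passes only in rows, so rows that do not move let the fingers close. It gives the time, the measured TCP pose, the force, the opening and the grip force at its end, in the units of the state.
- get_state(): the state, without advancing time (a new reading comes with each control period).
- viewer.read_camera(name): name is "side" or "top"; returns the picture (400x640x3 uint8, blue, green, red); there is no depth.
- viewer.camera_params(name): a dict with "fov_y" (degrees; the focal length in pixels is half the picture's height over the tangent of half this angle, whatever the lens; pixels are square), "cx", "cy" (the principal point, pixels), "k1" (the pictures are not rectified: a ray, as slopes to the right and down, at radius r is drawn at 1 + k1 r^2 times it, then the intrinsics apply), "xyz" and "attitude" of the camera in the world. Camera axes: x right, y up, looking along -z (the intrinsics and any distortion apply to the point x, -y, -z); pixel columns grow to the right and rows downward; lengths in m; the calibration is good to about 2 mm. A picture is of the moment at which its call begins. camera_params takes no time and is no camera call.
- sign_off(): hands the job in; it is judged then, once.
Trained networks look in the newest picture that a camera, given by its name, has taken for a name from the list of things; names that differ only in an ending like _2 or _b are one class to them, and where a whole thing is asked for, a point or a joint stands for the part that bears it (a point fixed in the world has none). Each returns a list of dicts, best first, with "confidence" (0 to 1); they miss things now and then, are a little off and sometimes report something else, mostly with a low value. They report only what shows in the picture. A call takes as long as a camera call.
- viewer.look_for(camera, name): "extent" ([left, top, width, height] as shares, 0 to 1, of the picture: columns of its width, rows of its height, round what is visible of it).
- viewer.outline_of(camera, name): "mask" (400x640 bool, what is visible of it) and "extent" ([left, top, width, height] as shares, 0 to 1, of the picture: columns of its width, rows of its height, round what is visible of it).
- viewer.pinpoint(camera, name): "xy" ([column, row] as shares, 0 to 1, of the picture: columns of its width, rows of its height: a listed point, or the origin of a listed thing).
The state is a dict: "time": time; "qpos": joint angles; "dq": joint speeds; "joint_efforts": joint torques, N m; "eef_pos": TCP position; "tcp_rot": TCP orientation; "contact_force": force on the tool from outside, world axes, zero at the start; "wrist_torque": the same for the moment, N m; "opening": opening from 0.0 (shut) to 1.0 (fully open); "finger_force": force on a finger pad.
Only numpy, scipy, OpenCV 4.12 (cv2) and the standard library are available. Lean on these libraries where they do the work, as an engineer would, in place of code of your own. Each camera call takes 0.05 s, during which the arm holds its last target. There are 200 camera calls.

TASK

One of the five blue round push-in plugs in the lid of the sensor-buoy head has been left standing proud of its bush. Press it gently down from above with the fingertips until it is fully home like the other four, then draw the hand clear. Do not pull it up, and leave the rest untouched: the other plugs, the relief valve, the gland, the capped connector, the lid and the loose things lying about stay as they are.

Things in the scene. Friction and masses are not known exactly. Their poses are not given: they have to be found in the camera images.
- plug (a joint): how far the proud plug still stands out of its bush, in m: 0.012 to 0.018 at the start, 0 when its flange rests on the bush (fully home, where it stops hard); it slides straight down and up only (upper stop at 0.024), stays where it is left, and takes about 4 N to push, the same all the way
- plug_top (a point): centre of the flat round top of the proud plug's head: blue plastic, 32 mm across and 6 mm thick, on a 20 mm shank with two black sealing rings that shows below the head while it stands proud. The plug's axis is vertical. When fully home the top is 10 mm above the lid
- plug_port: the plain grey bush, 36 mm across and 4 mm high, that carries the proud plug; origin: centre of its underside, on the lid, straight below plug_top. It may be in any of the eight lid ports
- seated1: a plug like the moving one but already fully home, 32 mm across, its flat top 10 mm above the lid; origin: underside of its bush on the lid. Leave alone
- seated2: a plug like the moving one but already fully home, 32 mm across, its flat top 10 mm above the lid; origin: underside of its bush on the lid. Leave alone
- seated3: a plug like the moving one but already fully home, 32 mm across, its flat top 10 mm above the lid; origin: underside of its bush on the lid. Leave alone
- seated4: a plug like the moving one but already fully home, 32 mm across, its flat top 10 mm above the lid; origin: underside of its bush on the lid. Leave alone
- relief_valve: steel pressure relief valve in a lid port: hexagon 30 mm across, thin stem, 24 mm mushroom poppet, meant to stand 26 mm above the lid; origin: underside of its bush on the lid. Leave alone
- gland: blue cable gland in a lid port: hexagon and domed nut 34 mm across with a black pin in its mouth, 42 mm high above the lid; origin: underside of its bush on the lid. Leave alone
- connector: bulkhead connector under a ribbed blue dust cap, 31 mm across, 36 mm high above the lid; origin: underside of its bush on the lid. Leave alone
- head: buoy head, fixed: upright round white housing 252 mm across, orange collar 316 mm across (30 to 78 mm up), flat lid 110 mm above its underside. On the lid: 9 mm high castellations at 114 to 123 mm radius, a central dome 72 mm across and 32 mm high, eight ports 45 degrees apart at 85 mm radius. Origin: centre of its underside, 3 mm above the bench; turned anyhow. Leave alone
- locknut: loose steel ring nut lying on the lid between dome and ports, 24 mm across, 6 mm thick; origin: centre of its underside. Leave alone
- seal: loose black rubber seal lying on the lid across from the locknut, 22 mm across, 4 mm thick; origin: centre of its underside. Leave alone
- spare_plug: spare plug of the same kind standing upside down, loose, on the blue mat at its near right corner, 32 mm across, 32 mm high; origin: centre of its underside. Leave alone
- grease_jar: loose jar, 52 mm across, 50 mm high, on the mat, near left; origin: centre of its underside. Leave alone
- parts_bin: loose red open bin 100 x 140 x 55 mm on the mat, left; origin: centre of its underside. Leave alone
- screwdriver: loose screwdriver 200 mm long lying on the mat, right; origin: under its middle. Leave alone
- reel: loose grey metal reel, 64 mm across, 35 mm high, on the mat, near right; origin: centre of its underside. Leave alone

How it is judged:
On the way, in this order (a step that is already met when the one before it is completed fails the run):
1. the fingertips rest on the proud plug while it still stands out (contact force between the fingers and plug_port above 0.5 N and value of joint plug above 0.002 m).
2. the plug is pressed fully home (value of joint plug below 0.0015 m), for 0.1 s.
At the end, for the whole second after the job is handed in: the plug that stood proud is within 1.5 mm of fully home and still, and every loose thing is within 6 mm of where it was (value of joint plug below 0.0015 m and velocity of joint plug between -0.002 and 0.002 m/s and distance of each of locknut, seal, spare_plug, grease_jar, parts_bin, screwdriver, reel from where it was at the start of the episode below 0.006 m); the robot touches nothing.
It fails at once if the plug is pulled up out of its bush (value of joint plug above 0.0195 m).
It fails at once if the plug is pressed or squeezed harder than 40 N (contact force between any of the fingers, the arm and plug_port above 40 N).
It fails at once if another fitting, or the buoy head itself, is touched (over 1 N) (contact force between any of the fingers, the arm and seated1 above 1 N or contact force between any of the fingers, the arm and seated2 above 1 N or contact force between any of the fingers, the arm and seated3 above 1 N or contact force between any of the fingers, the arm and seated4 above 1 N or contact force between any of the fingers, the arm and relief_valve above 1 N or contact force between any of the fingers, the arm and gland above 1 N or contact force between any of the fingers, the arm and connector above 1 N or contact force between any of the fingers, the arm and head above 1 N).
It fails at once if a loose thing is moved more than 6 mm (distance of any of locknut, seal, spare_plug, grease_jar, parts_bin, screwdriver, reel from where it was at the start of the episode above 0.006 m).
It fails at once if a loose thing is touched (over 1 N) (contact force between any of the fingers, the arm and locknut above 1 N or contact force between any of the fingers, the arm and seal above 1 N or contact force between any of the fingers, the arm and spare_plug above 1 N or contact force between any of the fingers, the arm and grease_jar above 1 N or contact force between any of the fingers, the arm and parts_bin above 1 N or contact force between any of the fingers, the arm and screwdriver above 1 N or contact force between any of the fingers, the arm and reel above 1 N).
It also fails if it takes over 30 s, if anything falls off the work surface, if the arm or the gripper's body presses on something with over 40 N, if the wrist force passes 120 N, or if a joint passes its speed limit or range.

## Working session

There is one attempt and no reset: what is moved stays moved. The work goes in short steps, Python scripts to look and compute and a shell command to move; the robot and the scene stay as the last step left them, time stands still between calls to the robot, and variables do not carry over. Pictures are saved under pics/ and viewed, at most 10 in all, crops included, and the job is handed in when it is done.

```bash
mkdir -p pics; cat > h.py <<'E'
import numpy as np, cv2
from scipy.spatial.transform import Rotation as R
from plant import get_state, viewer, sign_off, ctrl
def ray(cam,u,v):
    p=viewer.camera_params(cam); f=200/np.tan(np.radians(p['fov_y'])/2)
    K=np.array([[f,0,p['cx']],[0,f,p['cy']],[0,0,1]])
    x,y=cv2.undistortPoints(np.array([[[u,v]]],float),K,np.array([p['k1'],0,0,0.]))[0,0]
    d=R.from_quat(p['attitude']).apply([x,-y,-1]); return np.array(p['xyz']),d/np.linalg.norm(d)
def proj(cam,X):
    p=viewer.camera_params(cam); f=200/np.tan(np.radians(p['fov_y'])/2)
    c=R.from_quat(p['attitude']).inv().apply(np.atleast_2d(X)-p['xyz'])
    s=np.c_[c[:,0]/-c[:,2],-c[:,1]/-c[:,2]]; r2=(s**2).sum(1,keepdims=True)
    return s*(1+p['k1']*r2)*f+[p['cx'],p['cy']]
def onz(cam,u,v,z):
    o,d=ray(cam,u,v); return o+d*(z-o[2])/d[2]
def tri(a,b):
    (o1,d1),(o2,d2)=a,b; A=np.c_[d1,-d2]; t=np.linalg.lstsq(A,o2-o1,rcond=None)[0]
    p,q=o1+t[0]*d1,o2+t[1]*d2; return (p+q)/2,np.linalg.norm(p-q)
E
python3 - <<'E'
from h import *
for c in('top','side'):
    cv2.imwrite(f'pics/{c}0.png',viewer.read_camera(c)); print(c,viewer.camera_params(c))
    for n in('plug_top','plug_port','head'):
        print(n,[(np.round(np.array(d['xy'])*[640,400],1),round(d['confidence'],2)) for d in viewer.pinpoint(c,n)][:4])
print(get_state())
E
```

```text
top {'fov_y': 55.77022979173778, 'cx': 312.5900438542277, 'cy': 198.51615035965227, 'k1': -0.05910007689569185, 'xyz': array([ 0.30889703, -0.01829418,  1.03794101]), 'attitude': array([ 0.08121764, -0.0716698 , -0.63641173,  0.76370625])}
plug_top [(array([291. , 142.7]), 0.7)]
plug_port [(array([292.5, 149.7]), 0.57), (array([174.7, 198.6]), 0.5)]
head [(array([295.7, 191.5]), 0.67), (array([470.5, 215.2]), 0.5)]
side {'fov_y': 50.068023611570894, 'cx': 322.4727571587704, 'cy': 198.49880204978865, 'k1': -0.001414260174405273, 'xyz': array([0.42005892, 0.83537357, 0.85850826]), 'attitude': array([-0.01784696,  0.41581151,  0.9086392 , -0.03401576])}
plug_top [(array([263.8, 216.9]), 0.62)]
plug_port [(array([262.1, 230.1]), 0.56)]
head [(array([299.5, 246.1]), 0.94), (array([264., 216.]), 0.52)]
{'time': 0.4, 'qpos': array([ 1.19501598e+00,  2.86415673e-01,  1.57692057e+00, -2.15519207e-05,
        1.27860786e+00, -1.49987803e-01]), 'dq': array([-0.00154429, -0.00174804, -0.00232844, -0.00121491,  0.00034633,
       -0.00257927]), 'joint_efforts': array([-1.01434016e-03, -4.05291617e+01, -2.92352253e+01, -1.73275207e-04,
        2.02421848e-03,  8.46781205e-06]), 'eef_pos': array([0.15104472, 0.65776803, 0.23112808]), 'tcp_rot': array([ 1.12653514e-01,  9.93634316e-01, -1.72369249e-04, -3.57008495e-05]), 'contact_force': array([-0.2050204 , -0.49179742,  0.23901233]), 'wrist_torque': array([-0.00499704, -0.00962787,  0.03405298]), 'finger_force': 0.0, 'opening': 0.9971829865921633}
```

View pics/top0.png

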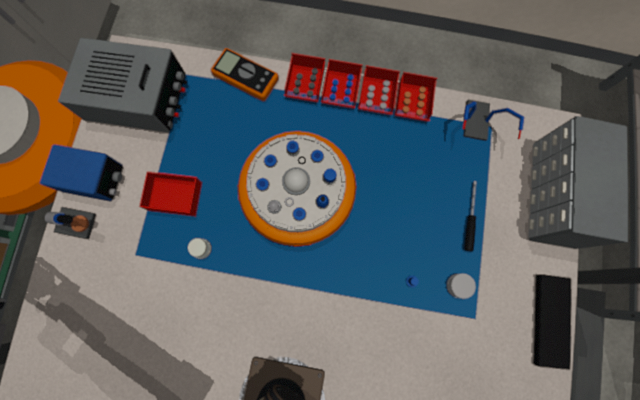

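View pics/side0.png

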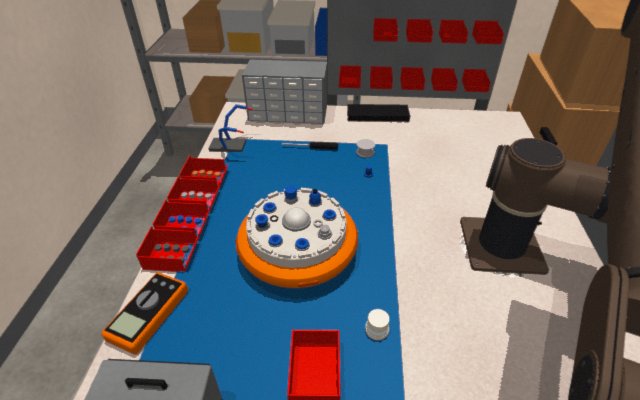

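The top view shows the head centred near (296,185), with a plug at (292,147). In the side view a plug at (262,221) looks proud. I'll zoom in and triangulate.

```bash
python3 - <<'E'
from h import *
a=cv2.imread('pics/top0.png')[125:250,230:360]; b=cv2.imread('pics/side0.png')[175:275,230:365]
f=lambda i:cv2.resize(i,(400,400*i.shape[0]//i.shape[1]),interpolation=cv2.INTER_CUBIC)
a,b=f(a),f(b); h=max(len(a),len(b)); p=lambda i:np.pad(i,((0,h-len(i)),(0,0),(0,0)))
cv2.imwrite('pics/z0.png',np.hstack([p(a),p(b)]))
def c(u,v,x,y): print(tri(ray('top',u,v),ray('side',x,y)))
c(291,142.7,263.8,216.9); c(292.5,149.7,262.1,230.1)
# dome apex
for cam,n in(('top','head'),('side','head')):
  m=[ (np.round(np.array(d['extent'])*[640,400,640,400],1),round(d['confidence'],2)) for d in viewer.look_for(cam,'plug_top')]; print(m)
print(tri(ray('top',295.7,191.5),ray('side',299.5,246.1)))
for z in(.113,.123,.135): print(z,onz('top',292,147,z),onz('side',262.5,219,z))
E
```

```text
(array([0.62811377, 0.09044246, 0.14727975]), np.float64(0.01046464198759555))
(array([0.63284009, 0.0887424 , 0.09775202]), np.float64(0.0009027930563419805))
[]
[(array([259.4, 213.2,   4.6,  13.6]), 0.56), (array([318.4, 224.8,  14.3,  11.7]), 0.2)]
(array([0.54284195, 0.06539161, 0.02048656]), np.float64(0.0021167778508399157))
0.113 [0.63505965 0.08968303 0.113     ] [0.63434767 0.06469759 0.113     ]
0.123 [0.63153334 0.08851564 0.123     ] [0.63147327 0.07503518 0.123     ]
0.135 [0.62730177 0.08711476 0.135     ] [0.62802399 0.08744029 0.135     ]
```

View pics/z0.png

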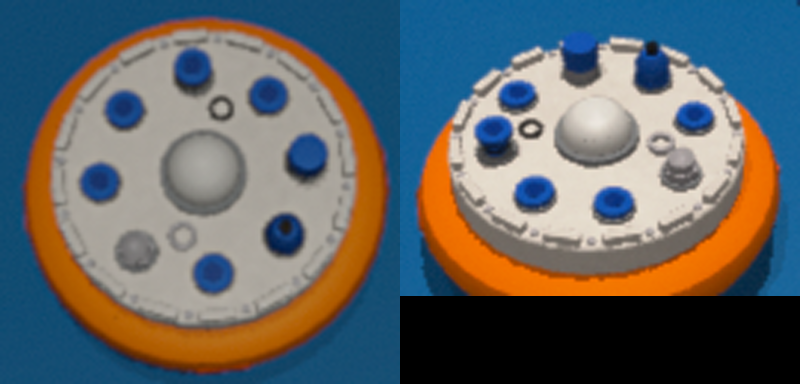

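The crop settles it. The proud plug is at top px (292.4,146.7) and side px (261.7,219), because its shank shadow shows below the head. That puts it near (0.628, 0.087), with its top at about z 0.136. I'll move over it with the fingers shutting, then turn so that tool y lies tangential to the lid (spin about -27°).

```bash
python3 -m handwheel '[[[0,-0.0296,-0.0224,0,0],[0,-0.0296,-0.0224,0,0],[0,-0.0296,-0.0224,0,0],[0,-0.0296,-0.0224,0,0],[0,-0.0296,-0.0224,0,0],[0,-0.0296,-0.0224,0,0],[0,-0.0296,-0.0224,0,0],[0,-0.0296,-0.0224,0,0],[0,-0.0296,-0.0224,0,0],[0,-0.0296,-0.0224,0,0],[0,-0.0296,-0.0224,0,0],[0,-0.0296,-0.0224,0,0]]]' 20
python3 -m handwheel '[[[0,-0.0296,-0.0224,0,0],[0,-0.0296,-0.0224,0,0],[0,-0.0296,-0.0224,0,0],[0,-0.0296,-0.0224,0,0],[0,-0.0296,-0.0224,0,0],[0,-0.0296,-0.0224,0,0],[0,-0.0296,-0.0224,0,0],[0,0,0,0,-6.9],[0,0,0,0,-6.9],[0,0,0,0,-6.9],[0,0,0,0,-6.9],[0,0,0,0,0]]]'
python3 - <<'E'
from h import *
s=get_state(); print(s['eef_pos'],R.from_quat(s['tcp_rot']).as_matrix().round(3),s['opening'],s['time'])
I=[]
for c in('top','side'):
    im=viewer.read_camera(c)
    print(c,[(np.round(np.array(d['xy'])*[640,400],1),round(d['confidence'],2)) for d in viewer.pinpoint(c,'plug_top')][:2])
    for X in ([.628,.087,.136],s['eef_pos']): print(proj(c,X).round(1))
    u,v=map(int,proj(c,[.628,.087,.136])[0]); I.append(cv2.resize(im[v-60:v+40,u-50:u+50],(400,400),interpolation=cv2.INTER_CUBIC))
cv2.imwrite('pics/z1.png',np.hstack(I))
E
```

```text
time: 1.5
eef_pos: [0.438, 0.3149, 0.2318]
tcp_rot: [0.113, 0.994, 0.0, 0.0]
contact_force: [0.6, 1.2, -0.3]
opening: 0.001
finger_force: 0.0
time: 2.5
eef_pos: [0.604, 0.1169, 0.2314]
tcp_rot: [-0.128, 0.992, -0.0, 0.0]
contact_force: [0.5, 0.2, -0.7]
opening: 0.003
finger_force: 0.0
[0.60404709 0.11691178 0.23140753] [[-0.967 -0.255  0.   ]
 [-0.255  0.967 -0.   ]
 [-0.    -0.    -1.   ]] 0.003418638976055314 2.5
top [(array([298.7, 162.1]), 0.71), (array([293.3, 144.7]), 0.66)]
[[292.1 146.6]]
[[275.1 139.5]]
side [(array([260.2, 218.6]), 0.64), (array([310.4, 374.3]), 0.24)]
[[262.5 218.6]]
[[266.5 197.4]]
```

View pics/z1.png

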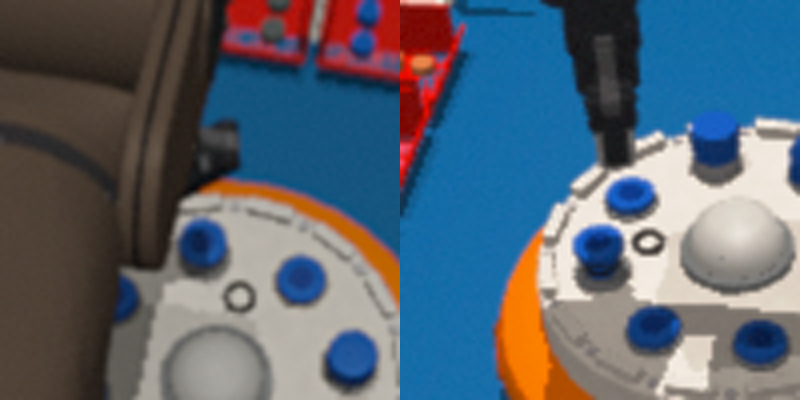

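The side crop shows the proud plug head's top centre at px (261.7,217) and the shut fingertips at (266,198.5), where the calibration predicts them. The top crop has the head at (292.5,146), also as predicted. Next I'll shift sideways and go down to just above it.

```bash
python3 -m handwheel '[[[0,-0.008,-0.018,0,0],[0,-0.0075,-0.017,0,0],[0,0,0,0,0],[0,0,0,0.025,0],[0,0,0,0.025,0],[0,0,0,0.022,0],[0,0,0,0,0],[0,0,0,0,0]]]'
python3 - <<'E'
from h import *
s=get_state(); print(s['eef_pos'],s['contact_force'])
print(tri(ray('top',292.5,146.3),ray('side',261.7,217.4)))
I=[]
for c in('top','side'):
    im=viewer.read_camera(c)
    u,v=map(int,proj(c,[.628,.087,.136])[0]); I.append(cv2.resize(im[v-40:v+30,u-35:u+35],(400,400),interpolation=cv2.INTER_CUBIC))
    print(c,u,v,proj(c,s['eef_pos']),[(np.round(np.array(d['xy'])*[640,400],1),round(d['confidence'],2)) for d in viewer.pinpoint(c,'plug_top')][:2])
cv2.imwrite('pics/z2.png',np.hstack(I))
E
```

```text
time: 3.37
eef_pos: [0.6269, 0.0871, 0.1578]
tcp_rot: [-0.127, 0.992, 0.0, -0.002]
contact_force: [0.1, -0.4, 0.5]
opening: -0.002
finger_force: 0.0
[0.62685847 0.08710044 0.15781286] [ 0.13484188 -0.36275296  0.45131106]
(array([0.62910958, 0.08582643, 0.13839891]), np.float64(0.0017921778009720724))
top 292 146 [[291.53780246 143.95094306]] []
side 262 218 [[262.09920516 212.07909993]] [(array([261.7, 217.2]), 0.65)]
```

View pics/z2.png

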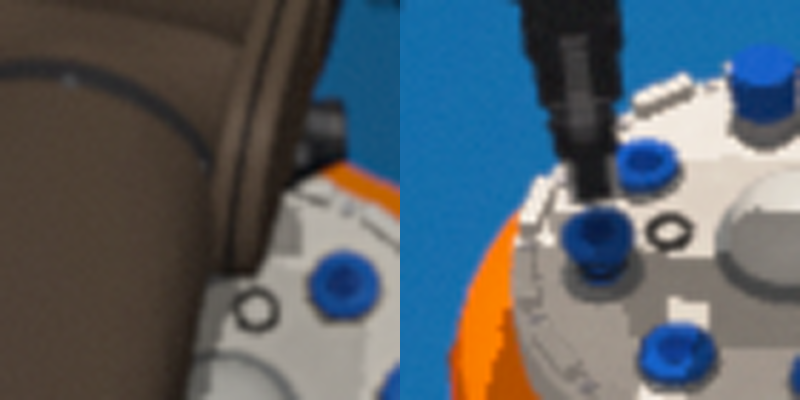

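The side view shows the fingertips directly over the plug head, with a small gap at about (261.7,212). I'll shift 2 mm in x and descend.

```bash
python3 -m handwheel '[[[0,-0.002,0,0.005,0],[0,0,0,0.005,0],[0,0,0,0.003,0],[0,0,0,0.002,0],[0,0,0,0.002,0],[0,0,0,0.002,0],[0,0,0,0,0],[0,0,0,0,0]]]'
```

```text
time: 4.23
eef_pos: [0.6297, 0.0877, 0.1402]
tcp_rot: [-0.128, 0.992, 0.0, -0.0]
contact_force: [0.6, 0.1, 0.3]
opening: -0.0
finger_force: 0.0
```

```bash
python3 -m handwheel '[[[0,0,0,0.0015,0],[0,0,0,0.0015,0],[0,0,0,0.0015,0],[0,0,0,0.0015,0],[0,0,0,0,0],[0,0,0,0,0]]]'
```

```text
time: 4.73
eef_pos: [0.63, 0.0877, 0.1346]
tcp_rot: [-0.128, 0.992, -0.0, 0.0]
contact_force: [-0.2, 0.0, 3.5]
opening: -0.001
finger_force: 1.7
```

Contact is made at 3.5 N, with z at 0.1346. I'll keep pressing in small steps.

```bash
python3 -m handwheel '[[[0,0,0,0.0015,0],[0,0,0,0.0015,0],[0,0,0,0.0015,0],[0,0,0,0.0015,0],[0,0,0,0.001,0],[0,0,0,0.001,0],[0,0,0,0,0]]]'
```

```text
time: 5.32
eef_pos: [0.63, 0.0877, 0.1261]
tcp_rot: [-0.128, 0.992, -0.0, 0.0]
contact_force: [1.0, -0.5, 2.5]
opening: -0.0
finger_force: 1.3
```

```bash
python3 -m handwheel '[[[0,0,0,0.001,0],[0,0,0,0.001,0],[0,0,0,0.0005,0],[0,0,0,0,0],[0,0,0,0,0]]]'
```

```text
time: 5.73
eef_pos: [0.63, 0.0877, 0.1238]
tcp_rot: [-0.128, 0.992, -0.0, 0.0]
contact_force: [1.4, 0.6, 2.8]
opening: -0.001
finger_force: 1.4
```

```bash
python3 -m handwheel '[[[0,0,0,0.0005,0],[0,0,0,0.0005,0],[0,0,0,0,0]]]'; python3 -m handwheel '[[[0,0,0,0.0005,0],[0,0,0,0,0]]]'
```

```text
time: 5.98
eef_pos: [0.6299, 0.0877, 0.1231]
tcp_rot: [-0.128, 0.992, -0.0, 0.0]
contact_force: [1.1, 0.3, 4.4]
opening: -0.002
finger_force: 2.0
time: 6.15
eef_pos: [0.63, 0.0877, 0.1231]
tcp_rot: [-0.128, 0.992, -0.0, 0.0]
contact_force: [1.8, -0.7, 5.9]
opening: 0.006
finger_force: 2.9
```

z has stopped at 0.1231, where a fully home top should be, and the force is rising. A touch more pressure will confirm the hard stop.

```bash
python3 -m handwheel '[[[0,0,0,0.0005,0],[0,0,0,0.0005,0],[0,0,0,0,0],[0,0,0,0,0]]]'
```

```text
time: 6.48
eef_pos: [0.63, 0.0877, 0.123]
tcp_rot: [-0.128, 0.992, -0.0, 0.0]
contact_force: [-1.1, -0.2, 9.1]
opening: -0.002
finger_force: 4.6
```

Hard stop confirmed: 9 N with no further travel. Drawing the hand straight up.

```bash
python3 -m handwheel '[[[0,0,0,-0.002,0],[0,0,0,-0.005,0],[0,0,0,-0.02,0],[0,0,0,-0.03,0],[0,0,0,-0.03,0],[0,0,0,-0.03,0],[0,0,0,0,0],[0,0,0,0,0],[0,0,0,0,0]]]'
python3 - <<'E'
from h import *
im=viewer.read_camera('side'); cv2.imwrite('pics/z3.png',cv2.resize(im[175:275,230:365],(540,400),interpolation=cv2.INTER_CUBIC))
E
```

```text
time: 7.23
eef_pos: [0.6287, 0.0877, 0.2367]
tcp_rot: [-0.128, 0.992, 0.0, -0.002]
contact_force: [-0.3, -0.2, -0.6]
opening: 0.004
finger_force: 0.0
```

View pics/z3.png

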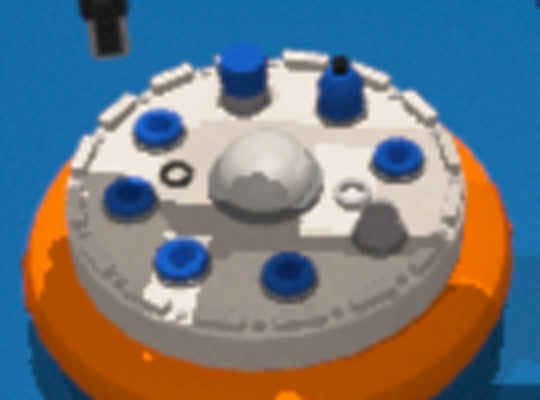

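The plug at crop (130,197) now sits flush like the other four. The seal, locknut and other fittings haven't moved, and the hand is clear.

```bash
python3 -c "
from plant import sign_off; print(sign_off())"
```

```text
the job is handed in; nothing more can be done
None
```

The proud plug is pressed fully home (it stopped hard at z 0.123 m under about 9 N), the hand is drawn clear, nothing else on the lid looks moved in the final picture, and the job is handed in.

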